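# Knock the jammed spacer out of the tray dock

## Robot

A 6-joint arm with a two-finger parallel gripper is mounted at the origin on the work surface. World frame = base frame: x ahead of the robot, y to its left, z up, the work surface at z = 0. Lengths are in m, angles in rad, forces in N, time in s.
With the tool pointing down it reaches from about 0.35 to 0.775 m from the base axis. Payload 7.3 kg.
Tool frame: the origin (TCP) lies on the centre line of the jaws, within the pads' length; the fingertips stand tip_reach ahead of it and the grasp point (between the pads) lies 6 mm ahead of it (tip_reach is the distance from the TCP to the fingertips, in m); x points along the fingers, y is the direction in which the jaws open and shut, and the axes are right-handed (so a half turn about x gives the same grasp; the last joint's range is limited). The gripper opens to 92 mm and grips with 3 to 60 N. Pads are 19 mm wide; open, the fingers measure 130 mm over their backs; the gripper's body (75 mm by 190 mm) begins 47 mm behind the grasp point.
Start: joints at [1.042, 0.342, 1.524, -0, 1.275, -0.146], TCP at [0.196, 0.487, 0.252] pointing down, gripper open.
Joint ranges: [-2.53, 2.53], [-0.77, 2.02], [0.04, 2.7], [-1, 4.14], [0.28, 2.66], [-3.11, 3.11]. Speed limits (rad/s): [2.57, 2.57, 3.14, 3.14, 3.14, 3.14].

## Interface

Orientations are given as [roll, pitch, yaw] about the fixed x, y, z axes, in that order (R = Rz(yaw) Ry(pitch) Rx(roll)).
In Python, from cell import observe, read_camera, get_calibration, hand_in, tip_reach gives the robot as it stands. The module is installed in compiled form; this text tells all that it offers.
- The arm moves only by the shell command python3 -m crank 'ROWS' [FORCE]. ROWS is JSON, a list of rows, each an object of numbers: "fingers": the opening, from -1 (shut) to 1 (fully open); "tx", "ty", "tz": the shift along the tool's x, y, z in units of 40 mm (1.0 is 40 mm); "roll": the turn about the tool's x in units of 10 degrees (1.0 is 10 degrees). In form: [{"fingers": .., "tx": .., "ty": .., "tz": .., "roll": ..}, ...]. A call has exactly 8 rows; each row is the pose to reach, as a shift and turn from the pose commanded when the call began, along the tool's axes at that moment; what a row does not reach only later rows make up. A row lasts 1/8 s, in which the tool goes at most 62.5 mm and 10.7 degrees, less where a joint would pass 70% of its speed; a pose out of reach is approached as far as the arm can. A call with a gripper value outside its range is refused whole. The fingers move at their own pace and stop on an object; FORCE is the grip in N (left out, the last holds). Time passes only in rows, so rows that repeat a pose let the fingers close, or fill a call up. It gives the time, the measured TCP pose, the force and the opening at its end, in the units of the state.
- observe(): the state, without advancing time (a new reading comes with each control period).
- read_camera(name): name is "scene" or "top"; returns (picture, depth): 480x640x3 uint8, red, green, blue; 480x640 float32, m along the optical axis (not along the pixel's ray), 0 where there is no reading.
- get_calibration(name): a dict with "vertical_fov" (degrees; the focal length in pixels is half the picture's height over the tangent of half this angle, whatever the lens; pixels are square), "cx", "cy" (the principal point, pixels), "pose" (4x4, takes a point from camera to world coordinates). Camera axes: x right, y down, z forward; pixel columns grow to the right and rows downward; lengths in m; the calibration is good to about 2 mm. A picture is of the moment at which its call begins. get_calibration takes no time and is no camera call.
- hand_in(): hands the job in, once; it reports no verdict.
The state is a dict: "time": time; "qpos": joint angles; "qvel": joint speeds; "joint_efforts": joint torques, N m; "tool_pos": TCP position; "tool_rot": TCP orientation; "contact_force": force on the tool from outside, world axes, zero at the start; "torque": the same for the moment, N m; "opening": finger opening in m.
Only numpy, scipy, OpenCV 4.12 (cv2) and the standard library are available. Lean on these libraries where they do the work, as an engineer would, in place of code of your own. Each camera call takes 0.05 s, during which the arm holds its last target. There are 200 camera calls.

## Task

The grey spacer has jammed between the guide rails of the sample-tray dock. Pick up the white nylon block and, holding it, knock the spacer sideways along the rails towards the end stop until it is completely clear of them; until then touch the spacer only with the block. Stand the block upright on the bench again, then lift the spacer out of the dock and set it down flat on its foot in the steel tray, not dropping it.

Things in the scene. Friction and masses are not known exactly. Their poses are not given: they have to be found in the camera images.
- dock: Fixed aluminium dock; origin on bench under the rails' middle, +y = knock direction. Plate 124 mm wide (x), 12 thick, y -50 to 150 mm. Two rails, y -35 to 35, 30 mm high; lips at z 23-29 hold the foot down, leaving a 52 mm gap (x +-26) where the block can follow. A sprung cheek pinches the foot: 5 to 15 N to slide it. Open plate y 35 to 140, then an end stop 14 mm above the plate.
- spacer: Grey plastic spacer, 180 g, inverted T seen from its end: foot 76 (x) x 60 (y) x 10 mm, on it a body 44 (x) x 60 (y) x 40 mm tall. Origin: centre of underside, z up. Starts between the rails on the plate, axes parallel to the dock's, middle within 12 mm of the rails' middle. Clear of the rails at dock y 65 mm or more; meets the stop at 110. A spare of the same shape elsewhere is not needed.
- block: White nylon knocking block, 150 g, plain, 30 mm (x) by 50 mm (y) by 90 mm tall, standing loose on the bench. Origin at the centre of its underside, z up. To pass along the dock, hold its underside over 12 mm above the bench and its 30 mm side across the rails' gap.
- tray: Open steel tray fixed on the bench, 180 mm (x) by 160 mm (y) outside, 35 mm high, walls and floor 5 mm thick. Origin at the centre of its underside, z up. It and the block stand on opposite sides of the dock, either way round.
Mind the look-alikes: they are no part of the job. Leave any blue look-alike of the dock alone. Leave any turquoise look-alike of the spacer alone.

How it is judged:
By the outcome, as a careful person would: the job done as asked, in the order asked, and still so for the second after the job is handed in, with the robot touching nothing.
It also fails if it takes over 66 s, if anything falls off the work surface, if the arm or the gripper's body presses on something with over 40 N, if the wrist force passes 120 N, or if a joint passes its speed limit or range.

## Working session

There is one attempt and no reset: what is moved stays moved. The work goes in short steps, Python scripts to look and compute and a shell command to move; the robot and the scene stay as the last step left them, time stands still between calls to the robot, and variables do not carry over. Pictures are saved under pics/ and viewed, about 8 in all and at most 12, crops included, and the job is handed in when it is done.

```bash
mkdir -p pics
python3 - <<'E'
from cell import *
import cv2,numpy as np
print(tip_reach if not callable(tip_reach) else tip_reach()); print(observe())
for n in("top","scene"):
    p,d=read_camera(n); c=get_calibration(n); print(n,c)
    cv2.imwrite(f"pics/{n}0.png",p[:,:,::-1]); np.savez(f"{n}0.npz",p=p,d=d)
E
```

```text
0.025
{'time': 0.0, 'qpos': array([ 1.04200014e+00,  3.42703657e-01,  1.52501795e+00,  2.62843925e-05,
        1.27540279e+00, -1.45992284e-01]), 'qvel': array([-0.00064326,  0.00047532, -0.00029509,  0.00029576,  0.0007572 ,
        0.00100862]), 'joint_efforts': array([ 1.44609068e-03, -4.31259263e+01, -2.44228631e+01,  7.17548607e-02,
        5.58933802e-02, -1.31772795e-04]), 'tool_pos': array([0.19587932, 0.48669036, 0.25105451]), 'tool_rot': array([-1.73319601,  1.56926438, -2.11600758]), 'contact_force': array([ 0.56432816, -0.40089332,  0.61165824]), 'torque': array([ 0.01763839, -0.04798376, -0.06185353]), 'opening': 0.09133229432987486}
top {'vertical_fov': 48.67616652261013, 'cx': 320.5016710272615, 'cy': 245.47467173121976, 'pose': array([[ 0.02669865, -0.97863592,  0.20386003,  0.24392057],
       [-0.99963038, -0.02509114,  0.01046648, -0.00817934],
       [-0.00512779, -0.20406412, -0.9789441 ,  1.05462706],
       [ 0.        ,  0.        ,  0.        ,  1.        ]])}
scene {'vertical_fov': 57.87276980496692, 'cx': 310.44049069276184, 'cy': 237.81376534013117, 'pose': array([[-4.25933706e-02,  8.58840175e-01, -5.10469742e-01,
         9.19622056e-01],
       [ 9.99092056e-01,  3.61374724e-02, -2.25642856e-02,
         1.57313838e-03],
       [-9.32028737e-04, -5.10967353e-01, -8.59599613e-01,
         8.67389128e-01],
       [ 0.00000000e+00,  0.00000000e+00,  0.00000000e+00,
         1.00000000e+00]])}
```

View pics/top0.png

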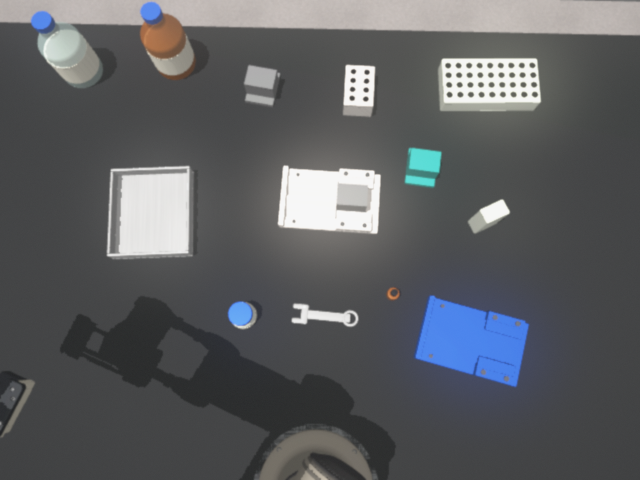

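View pics/scene0.png

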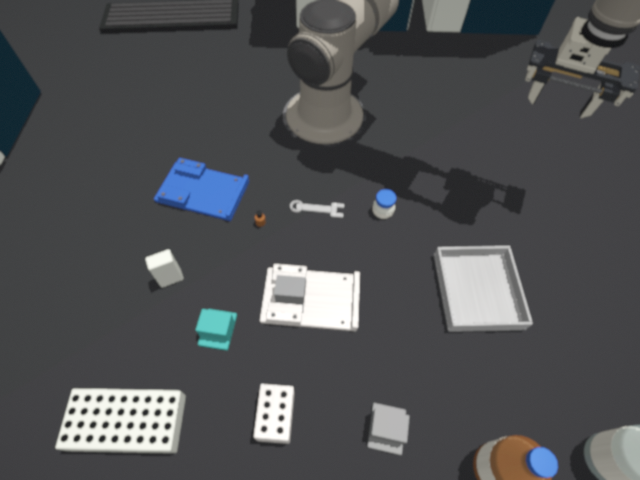

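The top view shows the dock at about (330,200), open to the left (+y) with the grey spacer in its rails at (353,195), and the tray at (150,213). The scene view agrees.

Candidates:
- **Spacer:** grey in the dock (353,195), spare grey (262,85), turquoise (423,167). Only the first is between the rails.
- **Block:** plain white (489,216), holed racks (359,90) and (489,85). The plain one fits.
- **Dock:** white (330,200), since the blue one (472,340) is a look-alike.

```bash
cat > h.py <<'E'
import numpy as np,cv2
from cell import *
def world(n,d):
    c=get_calibration(n);f=240/np.tan(np.radians(c["vertical_fov"]/2));v,u=np.mgrid[:480,:640]
    P=np.stack([(u-c["cx"])/f*d,(v-c["cy"])/f*d,d],-1);T=c["pose"];return P@T[:3,:3].T+T[:3,3]
def ray(n,uv,z):
    c=get_calibration(n);f=240/np.tan(np.radians(c["vertical_fov"]/2));T=c["pose"];uv=np.atleast_2d(uv)
    D=np.c_[(uv[:,0]-c["cx"])/f,(uv[:,1]-c["cy"])/f,np.ones(len(uv))]@T[:3,:3].T
    return T[:3,3]+D*((z-T[2,3])/D[:,2])[:,None]
def rect(n,W,box,zl,zh,zp):
    x0,x1,y0,y1=box;m=np.zeros((480,640),np.uint8)
    s=W[y0:y1,x0:x1,2];m[y0:y1,x0:x1]=(s>zl)&(s<zh)
    k=cv2.connectedComponentsWithStats(m);i=1+np.argmax(k[2][1:,4]);v,u=np.nonzero(k[1]==i)
    P=ray(n,np.c_[u,v],zp)[:,:2]*1000
    (c,wh,a)=cv2.minAreaRect(P.astype(np.float32));return len(u),np.round(c,1),np.round(wh,1),round(a,1),np.round(np.median(W[v,u,2])*1000,1)
E
python3 - <<'E'
from h import *
B={"top":dict(block=(460,520,190,240),spacer=(325,380,170,222),dock=(270,390,155,245),tray=(100,200,155,270)),
"scene":dict(block=(140,190,240,292),spacer=(265,315,265,312),dock=(255,370,255,335),tray=(425,540,235,340))}
Z=dict(block=(.08,.1,.09),spacer=(.053,.07,.062),dock=(.006,.034,.012),tray=(.028,.042,.035))
for n in B:
    z=np.load(n+"0.npz");W=world(n,z["d"])
    for k in Z: print(n,k,*rect(n,W,B[n][k],*Z[k]))
    m=(W[...,2]>.023)&(W[...,2]<.036)  # rails
    b=B[n]["dock"];mm=np.zeros_like(m);mm[b[2]:b[3],b[0]:b[1]]=m[b[2]:b[3],b[0]:b[1]]
    k=cv2.connectedComponentsWithStats(mm.astype(np.uint8))
    for i in range(1,k[0]):
        if k[2][i,4]>60:
            v,u=np.nonzero(k[1]==i);r=cv2.minAreaRect((ray(n,np.c_[u,v],.029)[:,:2]*1000).astype(np.float32));print(" hi",k[2][i],np.round(r[0],1),np.round(r[1],1),round(r[2],1))
p=np.load("top0.npz")["p"][:,:,::-1];s=np.load("scene0.npz")["p"][:,:,::-1]
cv2.imwrite("pics/c1.png",np.vstack([cv2.resize(p[150:250,270:520],(750,300)),cv2.resize(s[240:340,140:390],(750,300))]))
E
```

```text
top block 435 [ 518.1 -321.5] [30.3 52.9] 28.0 90.0
top spacer 717 [552.7 -55.6] [60.1 47.4] 87.4 62.9
top dock 5063 [559.2 -12.6] [201.3 133. ] 87.4 14.0
top tray 1104 [519. 346.] [181.6 162.4] 3.7 35.0
 hi [278 166  10  59 297] [560.1  81.1] [ 10.3 122.7] 87.3
 hi [339 169  35  20 498] [599.  -65.1] [70.4 37. ] 85.4
 hi [335 208  37  24 709] [512.4 -59.9] [72.6 43.4] 86.6
scene block 369 [ 522.6 -322. ] [35.  50.1] 26.1 89.1
scene spacer 634 [555.7 -56.8] [60.2 47.6] 87.2 61.6
scene dock 4557 [553.6 -13.9] [200.6 136.2] 87.2 12.5
scene tray 974 [522.1 344.1] [181.9 161.7] 3.7 33.3
 hi [272 264  35  17 351] [511.1 -62.6] [70.3 38.6] 87.3
 hi [353 272   7  55 252] [563.1  79.7] [ 10.1 121.5] 87.0
 hi [266 299  38  23 672] [595.4 -65.8] [71.4 46.3] 86.9
```

View pics/c1.png

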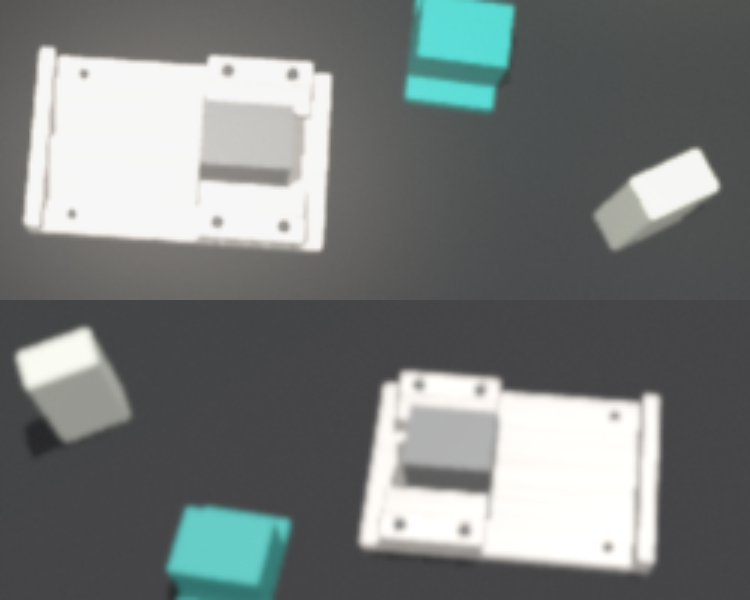

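The crop confirms the plain white block and the grey spacer between the white dock's rails. From both views (mm):

| Item | Position | Yaw |
|---|---|---|
| Dock origin | (555, -64) | -2.8° |
| Spacer | (554, -56) | parallel to dock |
| Block | (520, -322) | 27.3° |
| Tray | (520, 345) | 3.7° |

Next I work out the approach to the block.

```bash
cat > go.py <<'E'
# usage: go.py x y z(grasp point, mm) jawangle(deg): prints shift in move units from the measured pose
import sys,numpy as np
from cell import observe
from scipy.spatial.transform import Rotation as Ro
x,y,z,a=map(float,sys.argv[1:5]);o=observe();R=Ro.from_euler("xyz",o["tool_rot"]).as_matrix()
g=o["tool_pos"]+.006*R[:,0];d=R.T@(np.array([x,y,z])/1000-g)/.04
j=np.degrees(np.arctan2(R[1,1],R[0,1]));r=((j-a)+90)%180-90
print("t",o["time"],"gp",g*1000,"jaw",j,"open",o["opening"],"q6",o["qpos"][5],"q1",o["qpos"][0],"F",o["contact_force"])
print("tx ty tz",d.round(3),"roll",round(r/10,3),"or",round((r-np.sign(r)*180)/10,3), "tilt",R[:,0].round(4))
E
python3 go.py 520 -322 150 27.3
```

```text
t 0.1 gp [195.91146755 486.72517549 245.09500132] jaw 68.0662397771468 open 0.09187246464532216 q6 -0.1459781071579818 q1 1.0419993135311318 F [-0.60562063 -0.67216001 -0.99215008]
tx ty tz [  2.396 -15.725  15.068] roll 4.077 or -13.923 tilt [-7.0e-04 -1.2e-03 -1.0e+00]
```

```bash
python3 -m crank '[{"fingers":1,"tx":0,"ty":-2,"tz":2,"roll":0.5},{"fingers":1,"tx":0,"ty":-3,"tz":3,"roll":1},{"fingers":1,"tx":0,"ty":-4,"tz":4,"roll":1.5},{"fingers":1,"tx":0,"ty":-5,"tz":5,"roll":2},{"fingers":1,"tx":0,"ty":-6,"tz":6,"roll":2.5},{"fingers":1,"tx":0,"ty":-7,"tz":7,"roll":3},{"fingers":1,"tx":0,"ty":-8,"tz":8,"roll":3.5},{"fingers":1,"tx":0,"ty":-9,"tz":9,"roll":4.1}]' 30; python3 go.py 520 -322 150 27.3
```

```text
time: 1.1
tool_pos: [0.3923, 0.025, 0.2517]
tool_rot: [1.715, 1.57, 0.613]
contact_force: [1.0, -0.0, 0.0]
opening: 0.0914
t 1.1 gp [392.29870431  24.99432945 245.74192094] jaw 26.86641258103938 open 0.09137223356392675 q6 -0.6012584801511702 q1 -0.13222436657709186 F [ 0.9632648  -0.02841895  0.03511892]
tx ty tz [ 2.392 -1.073  9.181] roll -0.043 or 17.957 tilt [ 4.e-04  3.e-04 -1.e+00]
```

```bash
python3 -m crank '[{"fingers":1,"tx":0,"ty":-0.2,"tz":1.5,"roll":0},{"fingers":1,"tx":0,"ty":-0.4,"tz":3,"roll":0},{"fingers":1,"tx":0.2,"ty":-0.6,"tz":4.5,"roll":0},{"fingers":1,"tx":0.6,"ty":-0.8,"tz":6,"roll":0},{"fingers":1,"tx":1.2,"ty":-1,"tz":7.5,"roll":0},{"fingers":1,"tx":1.8,"ty":-1.1,"tz":9,"roll":0},{"fingers":1,"tx":2.2,"ty":-1.1,"tz":9.1,"roll":0},{"fingers":1,"tx":2.2,"ty":-1.1,"tz":9.1,"roll":0}]'; python3 go.py 520 -322 50 27.3
python3 - <<'E'
from h import *
for n,b in(("top",(460,530,180,245)),("scene",(130,190,235,300))):
    p,d=read_camera(n);W=world(n,d);cv2.imwrite(f"pics/{n}2.png",p[:,:,::-1])
    if n=="top":i=p[150:300,420:570]
    else:i=np.hstack([i,p[190:340,90:240]])
cv2.imwrite("pics/c2.png",cv2.resize(i[:,:,::-1],(800,400)))
E
```

```text
time: 2.1
tool_pos: [0.5173, -0.3164, 0.1614]
tool_rot: [-2.781, 1.566, 2.403]
contact_force: [0.5, 0.1, -0.3]
opening: 0.0918
t 2.1 gp [ 517.32746355 -316.39242866  155.43797061] jaw 27.022022443645106 open 0.09182718348094861 q6 -1.147139940940692 q1 -0.6753816560272252 F [ 0.53964912  0.06425471 -0.29945546]
tx ty tz [2.635e+00 1.000e-03 1.680e-01] roll -0.028 or 17.972 tilt [-0.0037  0.0034 -1.    ]
```

View pics/c2.png

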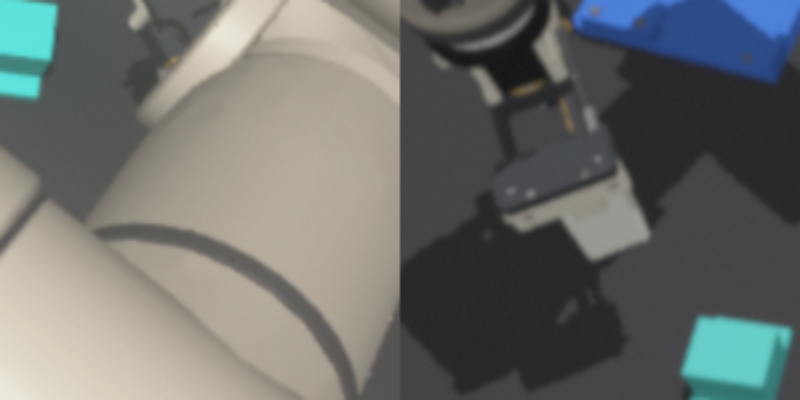

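The gripper sits over the block in the scene crop, with the block visible under it at about (610,220). I descend and grip.

```bash
python3 -m crank '[{"fingers":1,"tx":0.2,"ty":0,"tz":0.1,"roll":0},{"fingers":1,"tx":0.6,"ty":0,"tz":0.1,"roll":0},{"fingers":1,"tx":1.2,"ty":0,"tz":0.1,"roll":0},{"fingers":1,"tx":1.8,"ty":0,"tz":0.1,"roll":0},{"fingers":1,"tx":2.3,"ty":0,"tz":0.1,"roll":0},{"fingers":1,"tx":2.5,"ty":0,"tz":0.1,"roll":0},{"fingers":1,"tx":2.55,"ty":0,"tz":0.1,"roll":0},{"fingers":1,"tx":2.55,"ty":0,"tz":0.1,"roll":0}]'; python3 go.py 520 -322 50 27.3
```

```text
time: 3.2
tool_pos: [0.5206, -0.3209, 0.0622]
tool_rot: [0.509, 1.57, -0.59]
contact_force: [0.5, -0.0, 0.5]
opening: 0.0917
t 3.2 gp [ 520.58104962 -320.85533502   56.24089049] jaw 27.07392881073266 open 0.09174537316869795 q6 -1.1502479452061176 q1 -0.6776551937538546 F [ 0.47341119 -0.00823143  0.45062358]
tx ty tz [ 0.156 -0.026  0.019] roll -0.023 or 17.977 tilt [ 9.e-04 -6.e-04 -1.e+00]
```

```bash
python3 -m crank '[{"fingers":1,"tx":0.1,"ty":0,"tz":0,"roll":0},{"fingers":0,"tx":0.12,"ty":0,"tz":0,"roll":0},{"fingers":-1,"tx":0.12,"ty":0,"tz":0,"roll":0},{"fingers":-1,"tx":0.12,"ty":0,"tz":0,"roll":0},{"fingers":-1,"tx":0.12,"ty":0,"tz":0,"roll":0},{"fingers":-1,"tx":0.12,"ty":0,"tz":0,"roll":0},{"fingers":-1,"tx":0.12,"ty":0,"tz":0,"roll":0},{"fingers":-1,"tx":0.12,"ty":0,"tz":0,"roll":0}]' 55; python3 go.py 520 -322 130 27.3
```

```text
time: 4.2
tool_pos: [0.5201, -0.3208, 0.057]
tool_rot: [-1.651, 1.571, -2.75]
contact_force: [-1.1, -0.6, 1.0]
opening: 0.0298
t 4.2 gp [ 520.13802078 -320.82768053   50.95277136] jaw 27.064645565211936 open 0.029755662508743567 q6 -1.1502309710656022 q1 -0.6779645736306864 F [-1.05552459 -0.58567493  0.95244861]
tx ty tz [-1.976 -0.017  0.025] roll -0.024 or 17.976 tilt [-1.e-04 -1.e-04 -1.e+00]
```

```bash
python3 - <<'E'
from h import *
z=np.load("top0.npz");W=world("top",z["d"])
print(rect("top",W,(400,445,140,190),.04,.06,.05))
E
python3 -m crank '[{"fingers":-1,"tx":-0.5,"ty":0,"tz":0,"roll":0},{"fingers":-1,"tx":-1.2,"ty":0,"tz":0,"roll":0},{"fingers":-1,"tx":-1.9,"ty":0,"tz":0,"roll":0},{"fingers":-1,"tx":-2.1,"ty":0,"tz":0,"roll":0.7},{"fingers":-1,"tx":-2.1,"ty":0,"tz":0,"roll":1.4},{"fingers":-1,"tx":-2.1,"ty":0,"tz":0,"roll":2.1},{"fingers":-1,"tx":-2.1,"ty":0,"tz":0,"roll":3},{"fingers":-1,"tx":-2.1,"ty":0,"tz":0,"roll":3}]'; python3 go.py 552 -126 130 -2.8
```

```text
(703, array([ 630.7, -200.1]), array([61.3, 50.1]), 82.9, np.float64(50.7))
time: 5.2
tool_pos: [0.5201, -0.3205, 0.1405]
tool_rot: [-2.491, 1.57, 2.172]
contact_force: [0.8, 0.5, -1.6]
opening: 0.03
t 5.2 gp [ 520.1364703  -320.50137944  134.5318528 ] jaw -2.852043935577003 open 0.03003157779101632 q6 -0.628050688267449 q1 -0.677722981881114 F [ 0.8247602   0.48030472 -1.6217733 ]
tx ty tz [ 0.116  0.554 -4.896] roll -0.005 or 17.995 tilt [-4.e-04  6.e-04 -1.e+00]
```

```bash
python3 -m crank '[{"fingers":-1,"tx":0,"ty":0.1,"tz":-0.8,"roll":0},{"fingers":-1,"tx":0,"ty":0.2,"tz":-1.8,"roll":0},{"fingers":-1,"tx":0,"ty":0.3,"tz":-2.8,"roll":0},{"fingers":-1,"tx":0,"ty":0.45,"tz":-3.8,"roll":0},{"fingers":-1,"tx":0,"ty":0.55,"tz":-4.6,"roll":0},{"fingers":-1,"tx":0.1,"ty":0.55,"tz":-4.9,"roll":0},{"fingers":-1,"tx":0.1,"ty":0.55,"tz":-4.9,"roll":0},{"fingers":-1,"tx":0.1,"ty":0.55,"tz":-4.9,"roll":0}]'; python3 go.py 552 -126 70 -2.8;  python3 - <<'E'
from h import *
p,d=read_camera("scene");cv2.imwrite("pics/c3.png",cv2.resize(p[200:360,160:400,::-1],(780,520)))
E
```

```text
time: 6.2
tool_pos: [0.5522, -0.1272, 0.1368]
tool_rot: [0.082, 1.57, -1.54]
contact_force: [-0.2, -0.3, -2.1]
opening: 0.0303
t 6.2 gp [ 552.19015731 -127.16468098  130.83050811] jaw -2.935320482786132 open 0.030252032035191577 q6 -0.31004449900672487 q1 -0.3614369359784507 F [-0.24665876 -0.26764792 -2.10553968]
tx ty tz [ 1.521 -0.006 -0.029] roll -0.014 or 17.986 tilt [ 0.e+00 -3.e-04 -1.e+00]
```

View pics/c3.png

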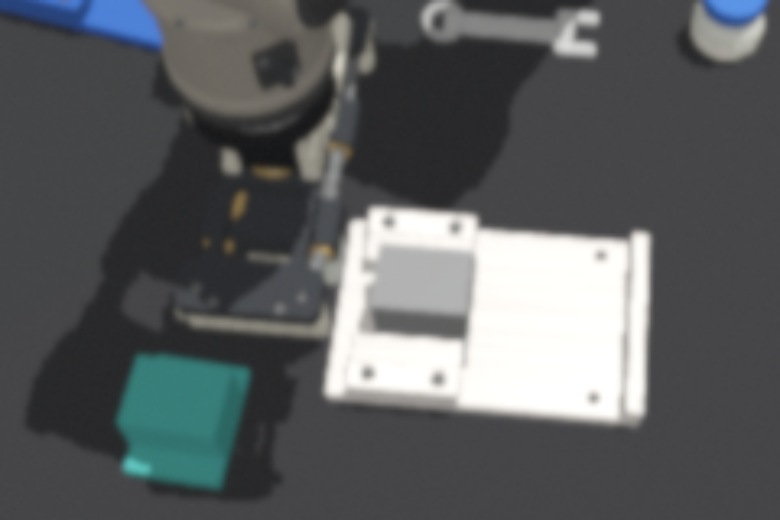

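The gripper is left of the dock at about (250,290) with the block hidden under it. The spacer at (425,285) is still in the rails and the way is free, so I lower the block.

```bash
python3 -m crank '[{"fingers":-1,"tx":0.3,"ty":0,"tz":0,"roll":0},{"fingers":-1,"tx":0.7,"ty":0,"tz":0,"roll":0},{"fingers":-1,"tx":1.1,"ty":0,"tz":0,"roll":0},{"fingers":-1,"tx":1.4,"ty":0,"tz":0,"roll":0},{"fingers":-1,"tx":1.52,"ty":0,"tz":0,"roll":0},{"fingers":-1,"tx":1.52,"ty":0,"tz":0,"roll":0},{"fingers":-1,"tx":1.52,"ty":0,"tz":0,"roll":0},{"fingers":-1,"tx":1.52,"ty":0,"tz":0,"roll":0}]' 60; python3 go.py 557.6 -11 70 -2.8;python3 go.py 558.6 8 70 -2.8
```

```text
time: 7.25
tool_pos: [0.5526, -0.1262, 0.0767]
tool_rot: [1.334, 1.57, -0.288]
contact_force: [-0.1, -0.2, -2.4]
opening: 0.0299
t 7.25 gp [ 552.58417095 -126.17700212   70.67017283] jaw -2.9297905013656265 open 0.02993292516971706 q6 -0.3086639240735898 q1 -0.3597359758664319 F [-0.10355342 -0.19000634 -2.37810605]
tx ty tz [ 0.016 -0.022 -2.882] roll -0.013 or 17.987 tilt [ 1.1e-03 -3.0e-04 -1.0e+00]
t 7.25 gp [ 552.58417095 -126.17700212   70.67017283] jaw -2.9297905013656265 open 0.02993292516971706 q6 -0.3086639240735898 q1 -0.3597359758664319 F [-0.10355342 -0.19000634 -2.37810605]
tx ty tz [ 0.016 -0.021 -3.358] roll -0.013 or 17.987 tilt [ 1.1e-03 -3.0e-04 -1.0e+00]
```

```bash
python3 -m crank '[{"fingers":-1,"tx":0,"ty":0,"tz":-0.12,"roll":0},{"fingers":-1,"tx":0,"ty":0,"tz":-0.26,"roll":0},{"fingers":-1,"tx":0,"ty":0,"tz":-0.4,"roll":0},{"fingers":-1,"tx":0,"ty":-0.01,"tz":-0.54,"roll":0},{"fingers":-1,"tx":0,"ty":-0.01,"tz":-0.68,"roll":0},{"fingers":-1,"tx":0,"ty":-0.01,"tz":-0.82,"roll":0},{"fingers":-1,"tx":0,"ty":-0.01,"tz":-0.96,"roll":0},{"fingers":-1,"tx":0,"ty":-0.01,"tz":-1.1,"roll":0}]' 60; python3 go.py 556.5 -36 70 -2.8
```

```text
time: 8.25
tool_pos: [0.5543, -0.0838, 0.0765]
tool_rot: [0.221, 1.567, -1.4]
contact_force: [-1.5, -10.2, -1.0]
opening: 0.0298
t 8.25 gp [554.26013333 -83.81772442  70.53085125] jaw -2.8812344162550696 open 0.02981557993429981 q6 -0.23234519930893008 q1 -0.28511236746369173 F [ -1.52801406 -10.24708905  -0.9676878 ]
tx ty tz [ 0.009 -0.004 -1.197] roll -0.008 or 17.992 tilt [ 6.0e-04 -3.4e-03 -1.0e+00]
```

Pushing with about 10 N, as expected. I continue.

```bash
python3 -m crank '[{"fingers":-1,"tx":0,"ty":0,"tz":-0.15,"roll":0},{"fingers":-1,"tx":0,"ty":0,"tz":-0.3,"roll":0},{"fingers":-1,"tx":0,"ty":0,"tz":-0.45,"roll":0},{"fingers":-1,"tx":0,"ty":0,"tz":-0.6,"roll":0},{"fingers":-1,"tx":0,"ty":0,"tz":-0.75,"roll":0},{"fingers":-1,"tx":0,"ty":0,"tz":-0.9,"roll":0},{"fingers":-1,"tx":0,"ty":0,"tz":-1.05,"roll":0},{"fingers":-1,"tx":0,"ty":0,"tz":-1.18,"roll":0}]' 60; python3 go.py 556.5 -36 70 -2.8
python3 - <<'E'
from h import *
p,d=read_camera("scene");W=world("scene",d);print(rect("scene",W,(255,370,255,335),.053,.07,.062));cv2.imwrite("pics/c4.png",cv2.resize(p[200:360,200:440,::-1],(780,520)))
E
```

```text
time: 9.25
tool_pos: [0.5566, -0.0345, 0.0761]
tool_rot: [2.41, 1.571, 0.788]
contact_force: [-0.2, -2.4, -0.8]
opening: 0.0294
t 9.25 gp [556.55571641 -34.46735192  70.12319832] jaw -2.913737712397787 open 0.02940599925840609 q6 -0.14852662253676369 q1 -0.19932889527488806 F [-0.15297218 -2.4198293  -0.75291837]
tx ty tz [0.003 0.001 0.038] roll -0.011 or 17.989 tilt [ 1.e-04  1.e-04 -1.e+00]
(526, array([559.7,  21.2]), array([53.4, 47.8]), 87.2, np.float64(61.4))
```

View pics/c4.png

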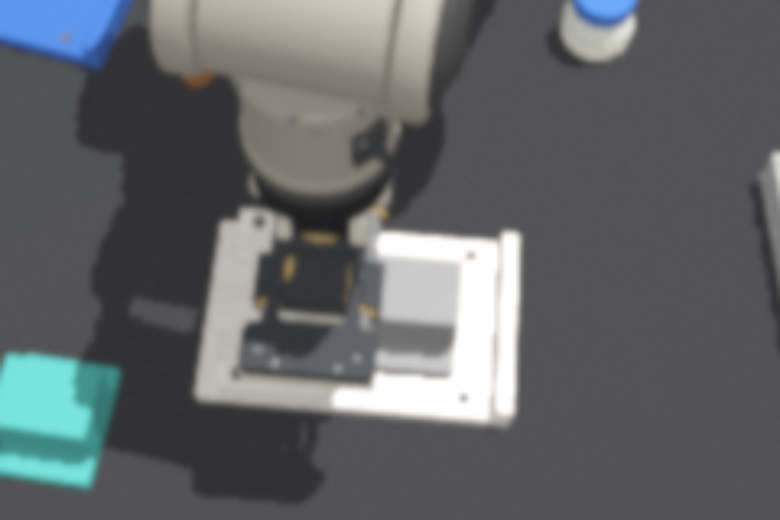

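The spacer is at about (420,310) in the crop. Its far edge is at y≈48 mm, so its centre is at dock y≈82, clear of the rails. I back off, lift and return the block.

```bash
python3 -m crank '[{"fingers":-1,"tx":0,"ty":0,"tz":0.3,"roll":0},{"fingers":-1,"tx":0,"ty":0,"tz":0.8,"roll":0},{"fingers":-1,"tx":-0.5,"ty":0,"tz":1.3,"roll":0},{"fingers":-1,"tx":-1.2,"ty":0,"tz":1.8,"roll":0},{"fingers":-1,"tx":-1.5,"ty":-0.2,"tz":2.8,"roll":0},{"fingers":-1,"tx":-1.5,"ty":-0.4,"tz":4,"roll":0},{"fingers":-1,"tx":-1.5,"ty":-0.6,"tz":5.2,"roll":0},{"fingers":-1,"tx":-1.5,"ty":-0.8,"tz":6.4,"roll":0}]'; python3 go.py 520 -310 52 -2.8
```

```text
time: 10.3
tool_pos: [0.5102, -0.292, 0.1361]
tool_rot: [1.601, 1.571, -0.023]
contact_force: [-0.5, -0.4, -2.4]
opening: 0.0298
t 10.3 gp [ 510.19158726 -291.99889659  130.10094242] jaw -3.008007250812853 open 0.029840204617739473 q6 -0.5977293799750935 q1 -0.6501947800711879 F [-0.51383485 -0.36910835 -2.4011803 ]
tx ty tz [1.953 0.268 0.437] roll -0.021 or 17.979 tilt [ 1.e-04 -0.e+00 -1.e+00]
```

```bash
python3 -m crank '[{"fingers":-1,"tx":0.5,"ty":0,"tz":0.2,"roll":0},{"fingers":-1,"tx":1.0,"ty":0,"tz":0.2,"roll":0},{"fingers":-1,"tx":1.4,"ty":0,"tz":0.2,"roll":0},{"fingers":-1,"tx":1.7,"ty":0,"tz":0.2,"roll":0},{"fingers":-1,"tx":1.85,"ty":0,"tz":0.2,"roll":0},{"fingers":-1,"tx":1.9,"ty":0,"tz":0.2,"roll":0},{"fingers":-1,"tx":1.9,"ty":0,"tz":0.2,"roll":0},{"fingers":-1,"tx":1.9,"ty":0,"tz":0.2,"roll":0}]'; python3 go.py 520 -310 51 -2.8
```

```text
time: 11.3
tool_pos: [0.5114, -0.2971, 0.0606]
tool_rot: [1.064, 1.57, -0.557]
contact_force: [-0.2, -0.1, -1.6]
opening: 0.03
t 11.3 gp [ 511.4111622  -297.08107958   54.64395786] jaw -2.9164240727165547 open 0.02996366488778056 q6 -0.6050259939641044 q1 -0.6558504646389712 F [-0.2057832  -0.08183255 -1.6317702 ]
tx ty tz [0.091 0.231 0.312] roll -0.012 or 17.988 tilt [ 9.e-04 -5.e-04 -1.e+00]
```

```bash
python3 -m crank '[{"fingers":-1,"tx":0.02,"ty":0,"tz":0,"roll":0},{"fingers":-1,"tx":0.04,"ty":0,"tz":0,"roll":0},{"fingers":-1,"tx":0.06,"ty":0,"tz":0,"roll":0},{"fingers":-1,"tx":0.06,"ty":0,"tz":0,"roll":0},{"fingers":-1,"tx":0.06,"ty":0,"tz":0,"roll":0},{"fingers":-1,"tx":0.06,"ty":0,"tz":0,"roll":0},{"fingers":-1,"tx":0.06,"ty":0,"tz":0,"roll":0},{"fingers":-1,"tx":0.06,"ty":0,"tz":0,"roll":0}]'; python3 go.py 520 -310 51 -2.8
```

```text
time: 12.3
tool_pos: [0.5111, -0.297, 0.0577]
tool_rot: [2.64, 1.571, 1.018]
contact_force: [0.0, 0.2, -1.9]
opening: 0.0298
t 12.3 gp [ 511.06273525 -297.00184953   51.70399053] jaw -2.9327638760356365 open 0.029756508304007074 q6 -0.6049636413316962 q1 -0.6560924688947333 F [ 0.01790945  0.16903385 -1.87840364]
tx ty tz [0.018 0.24  0.313] roll -0.013 or 17.987 tilt [ 0.e+00  1.e-04 -1.e+00]
```

Still hanging (-1.9 N), about 0.7 mm to go. I go down slightly more, then open gently.

```bash
python3 -m crank '[{"fingers":-1,"tx":0.02,"ty":0,"tz":0,"roll":0},{"fingers":-1,"tx":0.03,"ty":0,"tz":0,"roll":0},{"fingers":-1,"tx":0.03,"ty":0,"tz":0,"roll":0},{"fingers":-1,"tx":0.03,"ty":0,"tz":0,"roll":0},{"fingers":-0.3,"tx":0.03,"ty":0,"tz":0,"roll":0},{"fingers":0,"tx":0.03,"ty":0,"tz":0,"roll":0},{"fingers":0.5,"tx":0.03,"ty":0,"tz":0,"roll":0},{"fingers":0.5,"tx":0.03,"ty":0,"tz":0,"roll":0}]'; python3 -m crank '[{"fingers":0.5,"tx":-0.3,"ty":0,"tz":0,"roll":0},{"fingers":0.5,"tx":-0.8,"ty":0,"tz":0,"roll":0},{"fingers":0.5,"tx":-1.4,"ty":0,"tz":0,"roll":0},{"fingers":0.6,"tx":-2,"ty":0,"tz":0,"roll":0},{"fingers":1,"tx":-2.4,"ty":0.2,"tz":-1,"roll":0},{"fingers":1,"tx":-2.4,"ty":0.4,"tz":-2.2,"roll":0},{"fingers":1,"tx":-2.4,"ty":0.6,"tz":-3.4,"roll":0},{"fingers":1,"tx":-2.4,"ty":0.8,"tz":-4.6,"roll":0}]' 30
python3 - <<'E'
from h import *
a=[]
for n in("top","scene"):
    p,d=read_camera(n);W=world(n,d)
    print(n,rect(n,W,(460,530,180,245) if n=="top" else (130,220,220,300),.08,.1,.09))
    print(n,rect(n,W,(270,340,160,240) if n=="top" else (285,370,255,335),.053,.07,.062))
    a.append(p[:,:,::-1])
cv2.imwrite("pics/c5.png",np.vstack([cv2.resize(a[0][140:260,250:550],(700,280)),cv2.resize(a[1][220:340,130:430],(700,280))]))
E
python3 go.py 559 18 45 -2.8
```

```text
time: 13.3
tool_pos: [0.5111, -0.297, 0.0563]
tool_rot: [-2.658, 1.571, 2.003]
contact_force: [0.6, 0.8, 0.4]
opening: 0.0576
time: 14.3
tool_pos: [0.5528, -0.1135, 0.1536]
tool_rot: [1.38, 1.569, -0.242]
contact_force: [0.8, -0.3, -0.2]
opening: 0.0918
top (456, array([ 511.1, -296.4]), array([50.6, 32.9]), 87.7, np.float64(90.1))
top (534, array([556.5,  27. ]), array([46.5, 47.7]), 87.3, np.float64(62.9))
scene (365, array([ 515.7, -297.2]), array([52.2, 33.1]), 87.2, np.float64(89.1))
scene (640, array([559.8,  18.5]), array([59.8, 48.4]), 86.9, np.float64(61.6))
t 14.4 gp [ 553.10753971 -110.65825452  147.5411296 ] jaw -2.6724056552990088 open 0.09175743824809071 q6 -0.288148136716859 q1 -0.3340580516785378 F [ 0.5208977  -1.10469616 -0.15191481]
tx ty tz [ 2.567 -0.006 -3.217] roll 0.013 or -17.987 tilt [ 0.0011  0.0011 -1.    ]
```

View pics/c5.png

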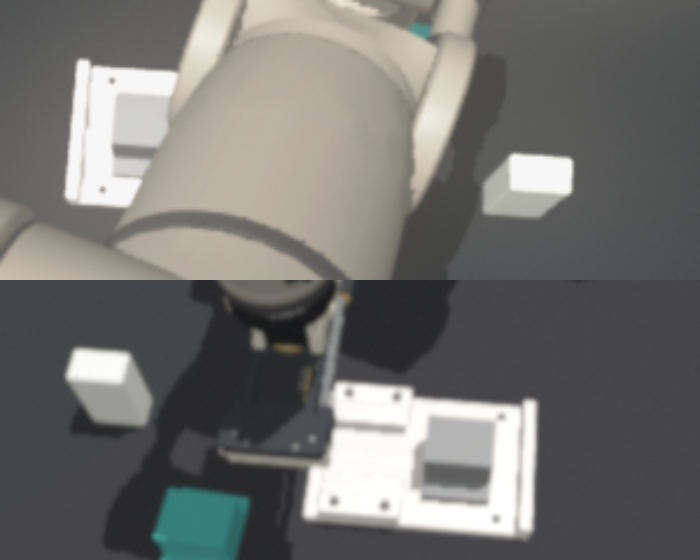

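The block stands upright at (512,-297). The spacer is clear of the rails at (558.5,18.5), at crop pixel (460,460). I move over it and lower.

```bash
python3 -m crank '[{"fingers":1,"tx":0,"ty":0,"tz":-0.8,"roll":0},{"fingers":1,"tx":0,"ty":0,"tz":-1.8,"roll":0},{"fingers":1,"tx":0,"ty":0,"tz":-2.7,"roll":0},{"fingers":1,"tx":0,"ty":0,"tz":-3.2,"roll":0},{"fingers":1,"tx":0.4,"ty":0,"tz":-3.2,"roll":0},{"fingers":1,"tx":0.8,"ty":0,"tz":-3.2,"roll":0},{"fingers":1,"tx":1,"ty":0,"tz":-3.2,"roll":0},{"fingers":1,"tx":1,"ty":0,"tz":-3.2,"roll":0}]'; python3 go.py 558.5 18.5 46 -2.8
```

```text
time: 15.4
tool_pos: [0.5585, 0.0122, 0.1114]
tool_rot: [-1.63, 1.569, 3.03]
contact_force: [0.2, -0.0, -0.3]
opening: 0.0917
t 15.4 gp [558.45362089  12.17021428 105.35696449] jaw -2.9991468098312395 open 0.09171910648161456 q6 -0.06305949397307782 q1 -0.11541018804265393 F [ 0.22180289 -0.01532447 -0.33321914]
tx ty tz [ 1.484 -0.004 -0.158] roll -0.02 or 17.98 tilt [-2.2e-03  2.0e-04 -1.0e+00]
```

```bash
python3 -m crank '[{"fingers":1,"tx":0.3,"ty":0,"tz":-0.15,"roll":0},{"fingers":1,"tx":0.7,"ty":0,"tz":-0.15,"roll":0},{"fingers":1,"tx":1.1,"ty":0,"tz":-0.15,"roll":0},{"fingers":1,"tx":1.35,"ty":0,"tz":-0.15,"roll":0},{"fingers":1,"tx":1.45,"ty":0,"tz":-0.15,"roll":0},{"fingers":1,"tx":1.48,"ty":0,"tz":-0.15,"roll":0},{"fingers":1,"tx":1.48,"ty":0,"tz":-0.15,"roll":0},{"fingers":1,"tx":1.48,"ty":0,"tz":-0.15,"roll":0}]'; python3 go.py 558.5 18.5 46 -2.8
```

```text
time: 16.4
tool_pos: [0.5596, 0.0189, 0.0538]
tool_rot: [1.592, 1.57, -0.03]
contact_force: [-0.1, 0.1, -0.1]
opening: 0.0922
t 16.4 gp [559.58293571  18.9283687   47.76808257] jaw -2.9301246990628846 open 0.09217102985501333 q6 -0.05202298007876661 q1 -0.10310330783433136 F [-0.13667801  0.0838813  -0.09622173]
tx ty tz [ 0.044 -0.027  0.012] roll -0.013 or 17.987 tilt [ 9.e-04 -0.e+00 -1.e+00]
```

```bash
python3 -m crank '[{"fingers":0.3,"tx":0.03,"ty":0,"tz":0,"roll":0},{"fingers":-0.2,"tx":0.03,"ty":0,"tz":0,"roll":0},{"fingers":-1,"tx":0.03,"ty":0,"tz":0,"roll":0},{"fingers":-1,"tx":0.03,"ty":0,"tz":0,"roll":0},{"fingers":-1,"tx":0.03,"ty":0,"tz":0,"roll":0},{"fingers":-1,"tx":0.03,"ty":0,"tz":0,"roll":0},{"fingers":-1,"tx":0.03,"ty":0,"tz":0,"roll":0},{"fingers":-1,"tx":0.03,"ty":0,"tz":0,"roll":0}]' 40; python3 go.py 520 345 100 3.7
```

```text
time: 17.4
tool_pos: [0.559, 0.019, 0.0521]
tool_rot: [-1.746, 1.57, 2.916]
contact_force: [-1.4, 0.4, 1.6]
opening: 0.0438
t 17.4 gp [559.03451979  18.97095794  46.07535249] jaw -2.930483016910485 open 0.04380556619332844 q6 -0.05204990393718154 q1 -0.10313156577671155 F [-1.3806646   0.37215806  1.63866678]
tx ty tz [-1.346 -1.392 -8.09 ] roll -0.663 or 17.337 tilt [-6.e-04  1.e-04 -1.e+00]
```

```bash
python3 -m crank '[{"fingers":-1,"tx":-0.4,"ty":0,"tz":0,"roll":0},{"fingers":-1,"tx":-1,"ty":0,"tz":0,"roll":0},{"fingers":-1,"tx":-1.7,"ty":0,"tz":-0.5,"roll":0},{"fingers":-1,"tx":-2,"ty":-0.2,"tz":-1.5,"roll":0},{"fingers":-1,"tx":-2,"ty":-0.4,"tz":-2.6,"roll":-0.1},{"fingers":-1,"tx":-2,"ty":-0.6,"tz":-3.7,"roll":-0.2},{"fingers":-1,"tx":-2,"ty":-0.8,"tz":-4.8,"roll":-0.3},{"fingers":-1,"tx":-2,"ty":-1,"tz":-5.9,"roll":-0.4}]'; python3 go.py 520 345 100 3.7
```

```text
time: 18.4
tool_pos: [0.5316, 0.2583, 0.1333]
tool_rot: [1.889, 1.569, 0.337]
contact_force: [0.4, 0.8, -2.0]
opening: 0.0442
t 18.4 gp [531.64841222 258.27850076 127.33544055] jaw 1.0931309468308308 open 0.04424499842983432 q6 0.3034973189425054 q1 0.32259284679849143 F [ 0.36899478  0.80962725 -1.95996115]
tx ty tz [ 0.684 -0.251 -2.173] roll -0.261 or 17.739 tilt [ 2.e-03  7.e-04 -1.e+00]
```

```bash
python3 -m crank '[{"fingers":-1,"tx":0,"ty":-0.1,"tz":-0.7,"roll":-0.1},{"fingers":-1,"tx":0,"ty":-0.2,"tz":-1.4,"roll":-0.2},{"fingers":-1,"tx":0,"ty":-0.25,"tz":-2,"roll":-0.27},{"fingers":-1,"tx":0.2,"ty":-0.25,"tz":-2.1,"roll":-0.27},{"fingers":-1,"tx":0.6,"ty":-0.25,"tz":-2.1,"roll":-0.27},{"fingers":-1,"tx":1.0,"ty":-0.25,"tz":-2.1,"roll":-0.27},{"fingers":-1,"tx":1.2,"ty":-0.25,"tz":-2.1,"roll":-0.27},{"fingers":-1,"tx":1.2,"ty":-0.25,"tz":-2.1,"roll":-0.27}]'; python3 go.py 520 345 39 3.7
python3 - <<'E'
from h import *
p,d=read_camera("scene");cv2.imwrite("pics/c6.png",cv2.resize(p[200:360,380:620,::-1],(780,520)))
E
```

```text
time: 19.4
tool_pos: [0.5196, 0.3398, 0.0831]
tool_rot: [-1.183, 1.569, -2.689]
contact_force: [0.4, -0.7, -1.2]
opening: 0.0436
t 19.4 gp [519.61648893 339.76716276  77.06331466] jaw 3.7217433220620078 open 0.043577229948833285 q6 0.39076335682390995 q1 0.45572407364256784 F [ 0.36787986 -0.70842257 -1.17010915]
tx ty tz [ 0.951  0.02  -0.131] roll 0.002 or -17.998 tilt [-1.7e-03 -8.0e-04 -1.0e+00]
```

View pics/c6.png

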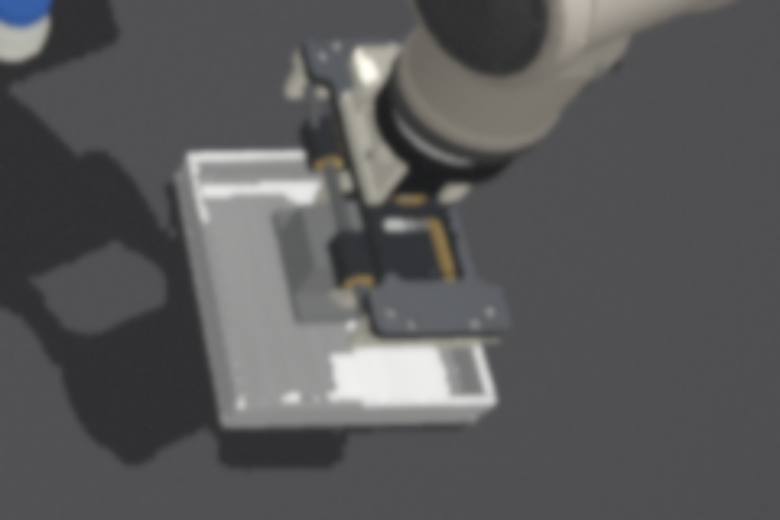

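The spacer hangs level over the tray floor at about (310,270), clear of the walls. I lower it.

```bash
python3 -m crank '[{"fingers":-1,"tx":0.2,"ty":0,"tz":-0.1,"roll":0},{"fingers":-1,"tx":0.4,"ty":0,"tz":-0.1,"roll":0},{"fingers":-1,"tx":0.6,"ty":0,"tz":-0.1,"roll":0},{"fingers":-1,"tx":0.75,"ty":0,"tz":-0.1,"roll":0},{"fingers":-1,"tx":0.82,"ty":0,"tz":-0.1,"roll":0},{"fingers":-1,"tx":0.85,"ty":0,"tz":-0.1,"roll":0},{"fingers":-1,"tx":0.85,"ty":0,"tz":-0.1,"roll":0},{"fingers":-1,"tx":0.85,"ty":0,"tz":-0.1,"roll":0}]'; python3 go.py 520 345 39 3.7
```

```text
time: 20.45
tool_pos: [0.5197, 0.3445, 0.0504]
tool_rot: [2.075, 1.57, 0.569]
contact_force: [-0.5, -0.5, -1.9]
opening: 0.0438
t 20.45 gp [519.7286019  344.54954643  44.40582427] jaw 3.7667509813930553 open 0.04382288381997092 q6 0.3967782483043458 q1 0.4625612611930992 F [-0.45168463 -0.48733881 -1.89552369]
tx ty tz [ 0.135  0.007 -0.011] roll 0.007 or -17.993 tilt [ 5.e-04  3.e-04 -1.e+00]
```

```bash
python3 -m crank '[{"fingers":-1,"tx":0.03,"ty":0,"tz":0,"roll":0},{"fingers":-1,"tx":0.06,"ty":0,"tz":0,"roll":0},{"fingers":-1,"tx":0.09,"ty":0,"tz":0,"roll":0},{"fingers":-1,"tx":0.11,"ty":0,"tz":0,"roll":0},{"fingers":-1,"tx":0.12,"ty":0,"tz":0,"roll":0},{"fingers":-1,"tx":0.12,"ty":0,"tz":0,"roll":0},{"fingers":-1,"tx":0.12,"ty":0,"tz":0,"roll":0},{"fingers":-1,"tx":0.12,"ty":0,"tz":0,"roll":0}]'; python3 go.py 520 345 39 3.7
```

```text
time: 21.45
tool_pos: [0.5196, 0.3445, 0.0454]
tool_rot: [1.953, 1.571, 0.448]
contact_force: [0.1, -0.1, -1.9]
opening: 0.044
t 21.45 gp [519.6388109  344.46533554  39.39970277] jaw 3.7682731928601747 open 0.04404267229183988 q6 0.39676606905078105 q1 0.46253308524411985 F [ 0.05765378 -0.11837399 -1.89627488]
tx ty tz [ 0.01   0.01  -0.013] roll 0.007 or -17.993 tilt [ 1.e-04  1.e-04 -1.e+00]
```

```bash
python3 -m crank '[{"fingers":-1,"tx":0.01,"ty":0,"tz":0,"roll":0},{"fingers":-1,"tx":0.02,"ty":0,"tz":0,"roll":0},{"fingers":-1,"tx":0.03,"ty":0,"tz":0,"roll":0},{"fingers":-1,"tx":0.03,"ty":0,"tz":0,"roll":0},{"fingers":-1,"tx":0.03,"ty":0,"tz":0,"roll":0},{"fingers":-1,"tx":0.03,"ty":0,"tz":0,"roll":0},{"fingers":-1,"tx":0.03,"ty":0,"tz":0,"roll":0},{"fingers":-1,"tx":0.03,"ty":0,"tz":0,"roll":0}]'; python3 go.py 520 345 39 3.7
```

```text
time: 22.45
tool_pos: [0.5197, 0.3445, 0.0451]
tool_rot: [2.079, 1.57, 0.574]
contact_force: [-1.5, -1.3, 6.8]
opening: 0.0441
t 22.45 gp [519.66216348 344.50927126  39.08081287] jaw 3.7667386642788445 open 0.044132433878464085 q6 0.3967663130457831 q1 0.46255056452800336 F [-1.54928622 -1.32860595  6.8087879 ]
tx ty tz [ 0.002  0.009 -0.012] roll 0.007 or -17.993 tilt [ 4.e-04  3.e-04 -1.e+00]
```

It is down on the tray floor (+6.8 N). I release, retreat and check.

```bash
python3 -m crank '[{"fingers":-0.02,"tx":-0.01,"ty":0,"tz":0,"roll":0},{"fingers":0.2,"tx":-0.01,"ty":0,"tz":0,"roll":0},{"fingers":0.6,"tx":-0.01,"ty":0,"tz":0,"roll":0},{"fingers":0.6,"tx":-0.01,"ty":0,"tz":0,"roll":0},{"fingers":0.6,"tx":-0.2,"ty":0,"tz":0,"roll":0},{"fingers":0.6,"tx":-0.6,"ty":0,"tz":0,"roll":0},{"fingers":0.6,"tx":-1.1,"ty":0,"tz":0,"roll":0},{"fingers":0.6,"tx":-1.7,"ty":0,"tz":0,"roll":0}]'
python3 -m crank '[{"fingers":0.6,"tx":-1,"ty":0,"tz":0,"roll":0},{"fingers":0.6,"tx":-1.5,"ty":0,"tz":1,"roll":0},{"fingers":0.6,"tx":-2,"ty":0,"tz":2,"roll":0},{"fingers":0.6,"tx":-2,"ty":0,"tz":3,"roll":0},{"fingers":0.6,"tx":-2,"ty":0,"tz":4,"roll":0},{"fingers":0.6,"tx":-2,"ty":0,"tz":4.5,"roll":0},{"fingers":0.6,"tx":-2,"ty":0,"tz":4.5,"roll":0},{"fingers":0.6,"tx":-2,"ty":0,"tz":4.5,"roll":0}]'
python3 - <<'E'
from h import *
a=[]
for n in("top","scene"):
    p,d=read_camera(n);W=world(n,d)
    print(n,rect(n,W,(460,530,180,245) if n=="top" else (130,220,220,300),.08,.1,.09))
    print(n,rect(n,W,(100,200,155,270) if n=="top" else (425,540,235,340),.047,.065,.055))
    a.append(p[:,:,::-1])
cv2.imwrite("pics/c7.png",np.vstack([cv2.resize(a[0][130:280,90:540],(780,260)),cv2.resize(a[1][210:360,110:560],(780,260))]))
E
```

```text
time: 23.45
tool_pos: [0.5197, 0.3445, 0.1138]
tool_rot: [2.029, 1.57, 0.524]
contact_force: [-0.4, 0.5, -0.1]
opening: 0.0734
time: 24.45
tool_pos: [0.5314, 0.1659, 0.1924]
tool_rot: [2.588, 1.57, 1.083]
contact_force: [0.8, -0.3, 0.5]
opening: 0.0735
top (455, array([ 511.2, -296.4]), array([50.6, 32.7]), 87.7, np.float64(90.2))Traceback (most recent call last):
  File "<stdin>", line 6, in <module>
  File "h.py", line 13, in rect
    k=cv2.connectedComponentsWithStats(m);i=1+np.argmax(k[2][1:,4]);v,u=np.nonzero(k[1]==i)
                                              ~~~~~~~~~^^^^^^^^^^^^
    return _wrapfunc(a, 'argmax', axis=axis, out=out, **kwds)
    return bound(*args, **kwds)
ValueError: attempt to get argmax of an empty sequence
```

Run:
```python
from h import *
n="scene";p,d=read_camera(n);W=world(n,d)
print(rect(n,W,(130,220,220,300),.08,.1,.09));print(rect(n,W,(425,540,235,340),.045,.065,.055))
cv2.imwrite("pics/c7.png",cv2.resize(p[200:350,110:560,::-1],(798,266)))
```

```text
(365, array([ 516. , -297.2]), array([52.4, 33.6]), 87.2, np.float64(89.4))
(661, array([523.8, 341.8]), array([47.5, 65. ]), 2.4, np.float64(54.3))
```

View pics/c7.png

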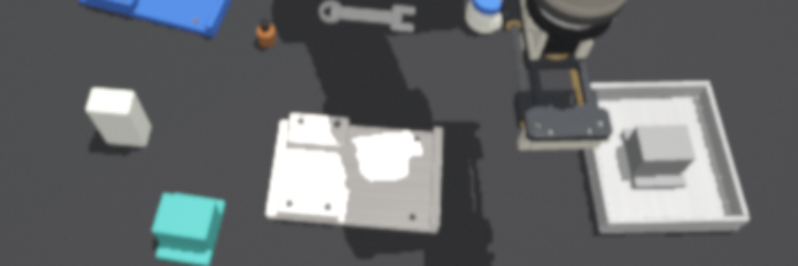

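The spacer stands flat on its foot in the tray at about (660,155), and the block is upright at (118,117). The gripper at (565,120) is empty and well above everything.

```bash
python3 -c "from cell import *;print(hand_in())"
```

```text
the job is handed in; nothing more can be done
None
```

The job is done and handed in after about 25 s of the 66 s allowed.

I pushed the spacer with the held block to dock y ≈ 82 mm; it is clear of the rails from 65 mm. The push force read about 10 N. I then stood the block on the bench at (0.51, -0.30), lifted the spacer out of the dock and lowered it into the tray. It touched the floor at about 7 N before I opened the gripper.

**Last checks (scene camera):**
- **Spacer:** flat on its foot near the tray's middle, with its top at 54 mm against 55 mm expected.
- **Block:** upright, with its top at 89–90 mm.
- **Gripper:** empty and clear of everything.

**Failed or disagreeing checks:**
- The last top-camera check of the spacer found nothing in the tray area, probably because the arm hid it, so its final position rests on the scene camera alone.
- The two cameras differed by 2–5 mm in x throughout, so I used their average for the first positions.

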